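# Calibrate a contact probe on the white reference tile

## Task

Lift the white reflectance probe out of its stand and set its sprung tip inside the ring on the white reference tile (not on the black one), with the probe square to the sloping tile. Press only lightly, until the tip is about half-way in (the yellow band has just vanished into the nose), and finish while still holding the probe there like that: do not let go. Never ram the tile, and leave the cup, the timer and the dish as they stand.

Things in the scene. Friction and masses are not known exactly. Their poses are not given: they have to be found in the camera images.
- probe: Loose white probe, about 120 g, upright in its stand. Square body 26 x 26 mm, 100 mm tall, gripped across two opposite flats; below it a round grey nose 16 mm across, 45 mm long, with a sprung tip 10 mm across standing out 15 mm. Origin on the axis at the underside of the square body; z along the axis, away from the tip; x, y square to the flats. Body z = 0 to 100 mm, nose to -45, free tip face at -60.
- probe_tip (a joint): How far the sprung tip is pushed into the nose, m: 0 out, 0.010 fully in (hard stop). The spring pushes back with about 1 N at first contact and 0.3 N more per mm: 2.5 N half-way (0.005). The upper 5 mm of the bare tip is a yellow band next to the nose, which has vanished at half-way.
- probe_face (a point): Centre of the flat 10 mm end face of the sprung tip; moves with the tip; axes as the probe's.
- stand: Fixed grey block 56 x 56 mm, 70 mm tall, on a black foot 90 x 90 x 8 mm, with a round hole 21 mm wide and 65 mm deep down its middle, open at the top. Origin: centre of the underside, z up. The probe's nose and tip hang in the hole; lift the probe at least 60 mm straight up to clear it.
- white_ref: Fixed sloping desk (grey foot 96 x 88 mm, blue desk) that carries the white tile. Origin: centre of its underside on the worktop, z up, x points from the low edge to the high edge. The desk is tilted 0.35 rad (20 degrees), the tile's normal leans towards -x; highest edge 64 mm above the worktop.
- white_spot (a point): The target: centre of the black ring (26 mm inside, 31 mm outside diameter) on the face of the white tile (60 x 60 mm), 50 mm above the worktop. z is the tile's outward normal; x runs up the slope, y along the level edge.
- black_ref: Same fixed desk with a black tile and a white ring: not to be touched with the probe. Same size, origin and axes as white_ref; the two desks may stand in each other's places.
- sample_cup: Bystander, loose: white specimen cup with yellow lid, 54 mm across, 66 mm tall; origin at the centre of its underside.
- timer: Bystander, loose: black timer standing up, 45 x 75 x 63 mm; origin at the centre of its underside.
- petri: Bystander, loose: tan dish, 60 mm across, 15 mm high, lying flat; origin at the centre of its underside.
There are look-alikes about, which are no part of the job. What is shaped like the stand but red is not meant. Of the things that look like the probe, the smaller one is meant.

How it is judged (in metres and radians):
On the way:
1. the probe is lifted out of its stand by the gripper (z of probe_face in the frame of stand above 0.075 m and contact force between the fingers and probe above 1 N), for 0.2 s.
At the end, for the whole second after the job is handed in: Probe held still in the gripper, clear of its stand: tip centre within 8 mm of the white ring's centre, axis within 0.14 rad of the tile's normal, tip pressed in 1.5 to 8.5 mm, 0.8 to 6 N on the white desk; cup, timer and dish within 30 mm of their start (distance between probe_face and white_spot below 0.008 m and angle between the z axis of probe and the z axis of white_spot, either way round below 0.14 rad and value of joint probe_tip between 0.0015 and 0.0085 m and contact force between probe and white_ref between 0.8 and 6 N and contact force between the fingers and probe above 1 N and contact force between probe and stand below 0.1 N and linear speed of probe below 0.02 m/s and not (distance of any of sample_cup, timer, petri from where it was at the start of the episode above 0.03 m)); the arm keeps its last pose, push and grip.
It fails at once if the probe touches the black reference (contact force between probe and black_ref above 0.5 N).
It fails at once if the white reference is hit or pressed with more than 15 N (contact force between white_ref and anything else above 15 N).
It fails at once if a bystander (cup, timer or dish) is moved more than 30 mm (distance of any of sample_cup, timer, petri from where it was at the start of the episode above 0.03 m).
It fails at once if the sample cup is tipped over (angle between sample_cup's own z axis and vertical above 0.5 rad).
It fails at once if the timer is tipped over (angle between timer's own z axis and vertical above 0.5 rad).
It also fails if it takes over 35 s, if anything falls off the work surface, if the arm or the gripper's body presses on something with over 40 N, if the wrist force passes 120 N, or if a joint passes its speed limit or range.

## Robot

A 6-joint arm with a two-finger parallel gripper is mounted at the origin on a cart in front of the work surface, level with it; the furniture and walls round the work are solid. World frame = base frame: x ahead of the robot, y to its left, z up, the work surface at z = 0. Lengths are in mm, angles in rad, forces in N, time in s.
With the tool pointing down it reaches from about 275 to 750 mm from the base axis. Payload 10.2 kg.
Tool frame: the origin (TCP) lies at the very end of the fingers, on their centre line; the grasp point (between the pads) lies 19 mm behind it; x points along the fingers, z is the direction in which the jaws open and shut, and the axes are right-handed (so a half turn about x gives the same grasp; the last joint's range is limited). The gripper opens to 85 mm and grips with 20 to 120 N. Pads are 22 mm wide; open, the fingers measure 114 mm over their backs; the gripper's body (76 mm by 85 mm) begins 54 mm behind the grasp point. The pads swing forward as they close: fully open they stand 13 mm farther back than shut.
Start: joints at [-1.442, 0.313, 1.498, -0, 1.331, -0.223], TCP at [180.896, -492.857, 231.294] pointing down, gripper open.
Joint ranges: [-2.94, 2.94], [-0.97, 2.17], [0.19, 2.56], [-1.23, 4.37], [0.02, 3.11], [-2.88, 2.88]. Speed limits (rad/s): [2.39, 2.39, 3.01, 3.14, 3.14, 3.14].

## Interface

Orientations are given as a unit quaternion [w, x, y, z].
In Python, from rig import sense, vision, job gives the robot as it stands. The module is installed in compiled form; this text tells all that it offers.
- The arm moves only by the shell command python3 -m pendant 'ROWS' [FORCE]. ROWS is JSON, a list of rows, each a list of 7 numbers: the turn, a rotation vector about the tool's x, y, z in rad, then the shift along the tool's x, y, z in cm, then the opening, from 0 (shut) to 1 (fully open). A call has exactly 5 rows; each row is the pose to reach, as a shift and turn from the pose commanded when the call began, along the tool's axes at that moment; what a row does not reach only later rows make up. A row lasts 1/8 s, in which the tool goes at most 62.5 mm and 10.7 degrees, less where a joint would pass 70% of its speed; a pose out of reach is approached as far as the arm can. A call with a gripper value outside its range is refused whole. The fingers move at their own pace and stop on an object; FORCE is the grip in N (left out, the last holds). Time passes only in rows, so rows that repeat a pose let the fingers close, or fill a call up. It gives the time, the measured TCP pose, the force and the opening at its end, in the units of the state.
- sense(): the state, without advancing time (a new reading comes with each control period).
- vision.capture(name): name is "scene" or "top"; returns the picture (384x512x3 uint8, red, green, blue); there is no depth.
- vision.calibration(name): a dict with "K" (3x3 intrinsics, pixels), "k1" (the pictures are not rectified: a ray, as slopes to the right and down, at radius r is drawn at 1 + k1 r^2 times it, then the intrinsics apply), "extrinsics" (4x4, takes a point from camera to world coordinates). Camera axes: x right, y up, looking along -z (the intrinsics and any distortion apply to the point x, -y, -z); pixel columns grow to the right and rows downward; lengths in mm; the calibration is good to about 2 mm. A picture is of the moment at which its call begins. calibration takes no time and is no camera call.
- job.finish_job(): hands the job in, once; it reports no verdict.
The state is a dict: "time_s": time; "joints": joint angles; "dq": joint speeds; "tau": joint torques, N m; "eef_pos": TCP position; "ee_rot": TCP orientation; "force": force on the tool from outside, world axes, zero at the start; "wrist_torque": the same for the moment, N m; "grip_width": opening from 0.0 (shut) to 1.0 (fully open).
Only numpy, scipy, OpenCV 4.12 (cv2) and the standard library are available. Lean on these libraries where they do the work, as an engineer would, in place of code of your own. Each camera call takes 0.05 s, during which the arm holds its last target.

## Working session

There is one attempt and no reset: what is moved stays moved. The work goes in short steps, Python scripts to look and compute and a shell command to move; the robot and the scene stay as the last step left them, time stands still between calls to the robot, and variables do not carry over. Pictures are saved under pics/ and viewed, and the job is handed in when it is done.

```bash
mkdir -p pics; ls; python3 - <<'E'
from rig import sense, vision
import cv2
s=sense();print(s)
for n in("scene","top"):
    im=vision.capture(n);cv2.imwrite(f"pics/{n}0.png",cv2.cvtColor(im,cv2.COLOR_RGB2BGR))
    print(vision.calibration(n))
E
```

```text
pics
{'time_s': 0.0, 'joints': array([-1.44238724e+00,  3.13446522e-01,  1.49845197e+00,  9.66792464e-06,
        1.33102884e+00, -2.23397393e-01]), 'dq': array([-2.21592777e-03,  9.19979572e-04, -1.26818421e-04,  7.28173466e-05,
        5.60472757e-04, -1.48792399e-03]), 'tau': array([ 6.07139336e-04, -4.12269223e+01, -2.59744924e+01, -1.96520118e-04,
        4.07767584e-03, -3.65466462e-05]), 'eef_pos': array([ 180.86875711, -492.57359169,  230.73126254]), 'ee_rot': array([ 0.5794676 ,  0.40513763,  0.58009759, -0.40443489]), 'force': array([0.06323497, 0.17654593, 0.14168159]), 'wrist_torque': array([ 0.02327712,  0.0180093 , -0.01429471]), 'grip_width': 1.0012401551388395}
{'K': array([[358.28553868,   0.        , 260.04647498],
       [  0.        , 358.28553868, 185.23194131],
       [  0.        ,   0.        ,   1.        ]]), 'k1': -0.028714959279117998, 'extrinsics': array([[-7.06731291e-01,  4.48264044e-01, -5.47348362e-01,
        -4.20096266e+01],
       [-7.07101447e-01, -4.22173029e-01,  5.67254332e-01,
         6.29533612e+02],
       [ 2.32040051e-02,  7.87927205e-01,  6.15331044e-01,
         7.49954198e+02],
       [ 0.00000000e+00,  0.00000000e+00,  0.00000000e+00,
         1.00000000e+00]])}
{'K': array([[409.29750197,   0.        , 257.4884337 ],
       [  0.        , 409.29750197, 185.01907058],
       [  0.        ,   0.        ,   1.        ]]), 'k1': 0.032753872696970374, 'extrinsics': array([[-1.54332301e-03,  9.98166267e-01, -6.05121688e-02,
         4.47929954e+02],
       [-9.99968181e-01, -1.06684590e-03,  7.90558877e-03,
        -5.68809847e+00],
       [ 7.82653487e-03,  6.05224442e-02,  9.98136153e-01,
         1.30935867e+03],
       [ 0.00000000e+00,  0.00000000e+00,  0.00000000e+00,
         1.00000000e+00]])}
```

View pics/scene0.png

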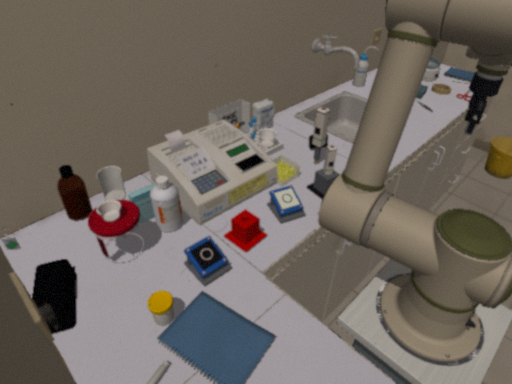

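View pics/top0.png

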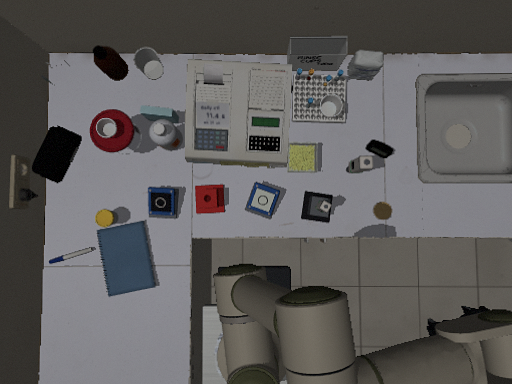

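The scene view shows two white uprights near (322,130) and (330,165), the white tile at (287,200), the black tile at (207,257) and a red stand at (245,230). The top view shows the grey stand at (318,206), another probe-like thing at (362,163), the white tile at (263,200), the dish at (382,211) and the timer at (379,148). I'll enlarge these.

```bash
python3 - <<'E'
import cv2,numpy as np
a=cv2.imread("pics/scene0.png")[85:225,255:375];b=cv2.imread("pics/top0.png")[135:235,230:400]
a=cv2.resize(a,None,fx=4,fy=4,interpolation=cv2.INTER_CUBIC);b=cv2.resize(b,None,fx=4.5,fy=4.5,interpolation=cv2.INTER_CUBIC)
cv2.imwrite("pics/ca.png",a);cv2.imwrite("pics/cb.png",b)
E
```

```text
(no output)
```

View pics/ca.png

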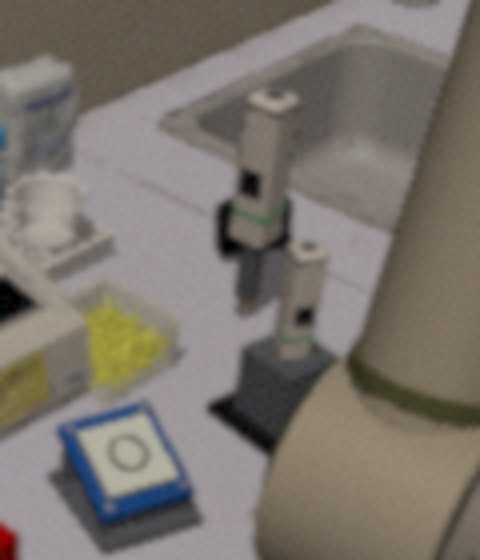

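View pics/cb.png

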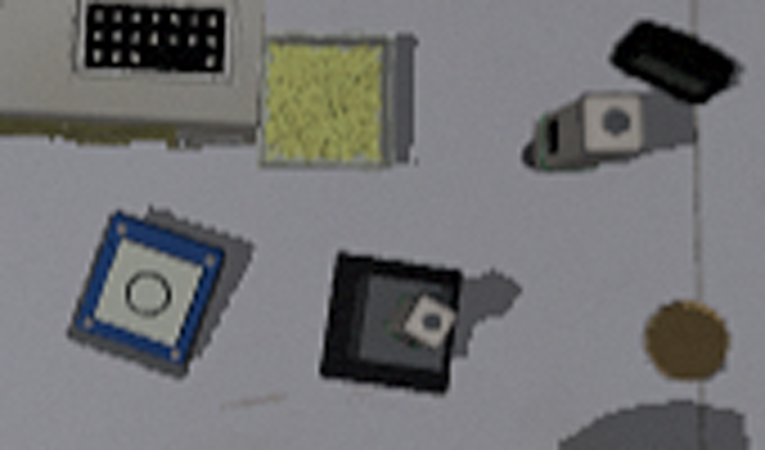

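Look-alikes for the probe:
- **Top (325,206) / scene (330,165):** small white body in the grey stand. This is the smaller one and it stands in the grey stand, so it is the one meant.
- **Top (362,163) / scene (322,130):** the larger one, standing on its own by the timer, so not meant.

The red stand at top (210,199) isn't meant either. The white tile with the black ring is at top (263,200) and the black one at (161,202). Next I'll measure.

```bash
cat > h.py <<'E'
import numpy as np, cv2
from rig import sense, vision
def ray(n,uv):
    c=vision.calibration(n);K=c["K"];d=np.array([c["k1"],0,0,0,0.])
    p=cv2.undistortPoints(np.array([[uv]],float),K,d)[0,0]
    E=c["extrinsics"];v=E[:3,:3]@np.array([p[0],-p[1],-1.]);return E[:3,3],v/np.linalg.norm(v)
def onz(n,uv,z):
    o,d=ray(n,uv);return o+d*(z-o[2])/d[2]
def tri(us,ut):
    o1,d1=ray("scene",us);o2,d2=ray("top",ut)
    t=np.linalg.lstsq(np.c_[d1,-d2],o2-o1,rcond=None)[0]
    a=o1+t[0]*d1;b=o2+t[1]*d2;return (a+b)/2,np.linalg.norm(a-b)
def proj(n,P):
    c=vision.calibration(n);E=c["extrinsics"];q=E[:3,:3].T@(np.array(P,float)-E[:3,3]);x,y=q[0]/-q[2],-q[1]/-q[2]
    s=1+c["k1"]*(x*x+y*y);return c["K"][:2,:2]@np.array([x*s,y*s])+c["K"][:2,2]
E
python3 - <<'E'
from h import *
np.set_printoptions(precision=1,suppress=True)
T={}
for n,c in (("scene",(287,200)),("top",(263,200))):
    im=cv2.imread(f"pics/{n}0.png");h=cv2.cvtColor(im,cv2.COLOR_BGR2HSV)
    x0,y0=c[0]-30,c[1]-30
    m=cv2.inRange(h,(95,110,40),(125,255,255))[y0:y0+60,x0:x0+60]
    cs,_=cv2.findContours(m,cv2.RETR_EXTERNAL,cv2.CHAIN_APPROX_NONE)
    k=max(cs,key=cv2.contourArea);r=cv2.minAreaRect(k)
    ap=cv2.approxPolyDP(cv2.convexHull(k),4,True)[:,0]+[x0,y0]
    print(n,"blue area",cv2.contourArea(k),"rect",np.array(r[0])+[x0,y0],r[1:], ap.tolist())
    # inner white tile (child contour): fill minus blue
    f=np.zeros_like(m);cv2.drawContours(f,[k],-1,255,-1);w=f&~m
    w=cv2.morphologyEx(w,cv2.MORPH_OPEN,np.ones((3,3)))
    cs,_=cv2.findContours(w,cv2.RETR_EXTERNAL,cv2.CHAIN_APPROX_NONE)
    k2=max(cs,key=cv2.contourArea)
    ap=cv2.approxPolyDP(cv2.convexHull(k2),3,True)[:,0]+[x0,y0];mm=cv2.moments(k2)
    print(" tile",cv2.contourArea(k2),mm['m10']/mm['m00']+x0,mm['m01']/mm['m00']+y0,ap.tolist())
    v=h[...,2][y0:y0+60,x0:x0+60].astype(float)
    f2=np.zeros_like(m);cv2.drawContours(f2,[k2],-1,255,-1);f2=cv2.erode(f2,np.ones((5,5)))>0
    med=np.median(v[f2]);wt=np.clip(med*0.88-v,0,None)*f2
    yy,xx=np.mgrid[:60,:60];ring=(np.array([(wt*xx).sum(),(wt*yy).sum()])/wt.sum()+[x0,y0])
    print(" ring",ring);T[n]=ring
print(tri(T["scene"],T["top"]), onz("top",T["top"],50),onz("scene",T["scene"],50))
# probe top crops
for n,(x,y,w,hh),s in (("scene",(315,135,30,50),12),("top",(300,185,40,45),13)):
    im=cv2.imread(f"pics/{n}0.png")[y:y+hh,x:x+w];cv2.imwrite(f"pics/p_{n}.png",cv2.resize(im,None,fx=s,fy=s,interpolation=cv2.INTER_NEAREST))
E
```

```text
scene blue area 129.5 rect [282.3 207. ] ((35.30783462524414, 16.365196228027344), 25.76932716369629) [[301, 209], [280, 215], [270, 192]]Traceback (most recent call last):
  File "<stdin>", line 16, in <module>
ValueError: max() iterable argument is empty
```

```bash
python3 - <<'E'
from h import *
np.set_printoptions(precision=1,suppress=True)
T={}
for n,c in (("scene",(287,200)),("top",(263,200))):
    im=cv2.imread(f"pics/{n}0.png").astype(int)
    x0,y0=c[0]-30,c[1]-30; p=im[y0:y0+60,x0:x0+60]
    bl=((p[...,0]-p[...,2])>35).astype(np.uint8)*255
    bl=cv2.morphologyEx(bl,cv2.MORPH_CLOSE,np.ones((3,3)))
    cs,_=cv2.findContours(bl,cv2.RETR_EXTERNAL,cv2.CHAIN_APPROX_NONE)
    k=max(cs,key=cv2.contourArea);q=cv2.convexHull(k)
    ap=cv2.approxPolyDP(q,3,True)[:,0]+[x0,y0];r=cv2.minAreaRect(k)
    print(n,"blue",cv2.contourArea(k),np.array(r[0])+[x0,y0],r[1:],ap.tolist())
    f=np.zeros_like(bl);cv2.drawContours(f,[q],-1,255,-1)
    w=f&~bl
    w=cv2.morphologyEx(w,cv2.MORPH_CLOSE,np.ones((3,3)))
    nl,lab,st,ce=cv2.connectedComponentsWithStats(w);i=1+np.argmax(st[1:,4]);t=(lab==i).astype(np.uint8)
    cs,_=cv2.findContours(t,cv2.RETR_EXTERNAL,cv2.CHAIN_APPROX_NONE);k2=max(cs,key=cv2.contourArea)
    t=cv2.fillPoly(np.zeros_like(t),[cv2.convexHull(k2)],1)
    r=cv2.minAreaRect(k2);print(" tile",st[i],np.array(r[0])+[x0,y0],r[1:],(cv2.approxPolyDP(cv2.convexHull(k2),3,True)[:,0]+[x0,y0]).tolist())
    v=p.mean(2);f2=cv2.erode(t,np.ones((7,7)))>0
    med=np.percentile(v[f2],70);wt=np.clip(med*0.9-v,0,None)*f2
    yy,xx=np.mgrid[:60,:60];ring=np.array([(wt*xx).sum(),(wt*yy).sum()])/wt.sum()+[x0,y0]
    print(" ring",ring);T[n]=ring
    cv2.imwrite(f"pics/t_{n}.png",cv2.resize(np.hstack([p.astype(np.uint8),cv2.merge([bl,t*200,np.clip(wt*5,0,255).astype(np.uint8)])]),None,fx=6,fy=6,interpolation=0))
print(tri(T["scene"],T["top"]), onz("top",T["top"],50),onz("scene",T["scene"],50))
for n,(x,y,w,hh),s in (("scene",(300,135,50,75),8),("top",(297,185,40,45),13)):
    im=cv2.imread(f"pics/{n}0.png")[y:y+hh,x:x+w];cv2.imwrite(f"pics/p_{n}.png",cv2.resize(im,None,fx=s,fy=s,interpolation=0))
E
```

```text
scene blue 167.0 [285.7 200.1] ((27.854299545288086, 24.511783599853516), 68.19859313964844) [[289, 186], [302, 208], [281, 215], [270, 192]]
 tile [ 16  16  30  24 408] [286.9 198.8] ((28.174457550048828, 19.677398681640625), 63.43495178222656) [[287, 186], [302, 207], [280, 207], [273, 190]]
 ring [287.1 198.5]
top blue 634.5 [262.7 198.7] ((25.459856033325195, 26.826826095581055), 19.98310661315918) [[278, 190], [270, 215], [247, 207], [256, 182]]
 tile [ 18  17  27  27 456] [262. 201.] ((25.93067741394043, 22.76839828491211), 18.434947967529297) [[253, 187], [277, 197], [271, 213], [256, 211], [251, 205]]
 ring [262.5 199.8]
(array([478.8, -30.8,  48.7]), np.float64(0.4012092454393724)) [478.6 -30.9  50. ] [478.  -29.4  50. ]
```

View pics/p_scene.png

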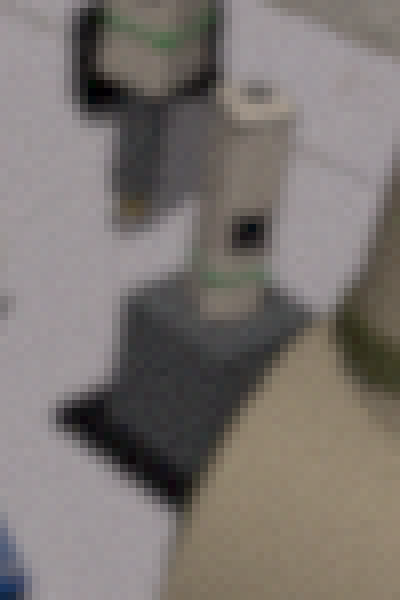

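View pics/p_top.png

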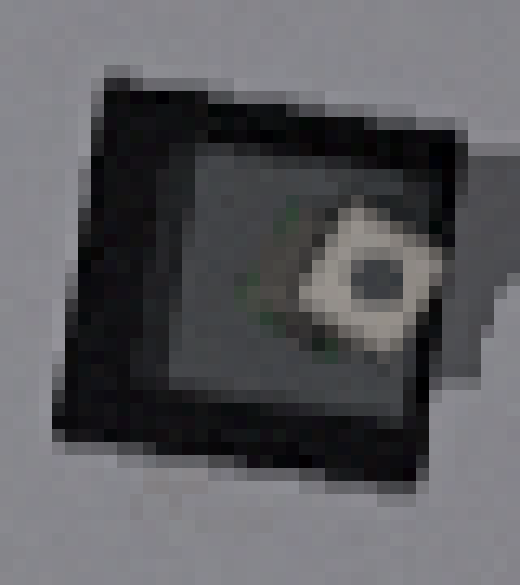

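View pics/t_top.png

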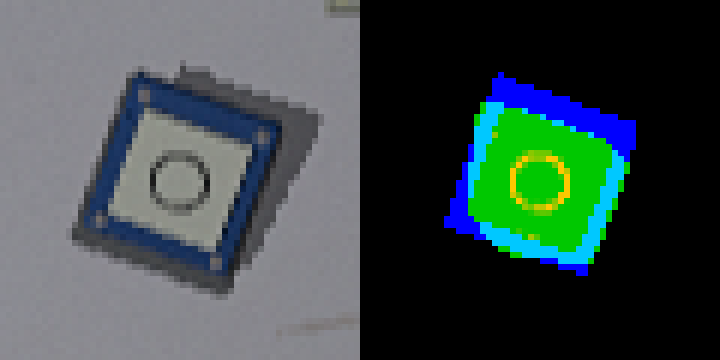

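View pics/t_scene.png

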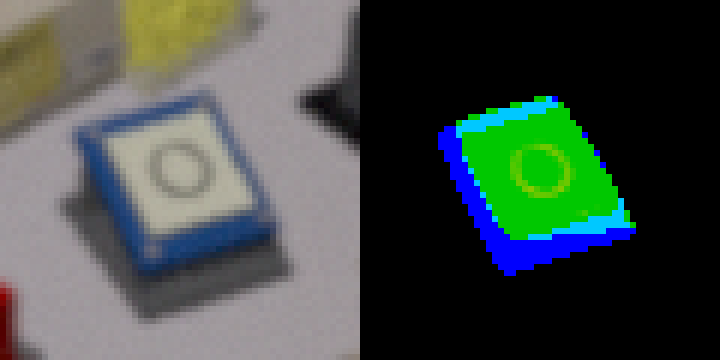

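```bash
python3 - <<'E'
from h import *
np.set_printoptions(precision=1,suppress=True)
top=[(x/6+233-.5,y/6+170-.5) for x,y in ((145,97),(264,135),(216,263),(100,220))]
sc=[(x/6+257-.5,y/6+170-.5) for x,y in ((97,132),(205,103),(262,217),(152,252))]
P=[]
for t in top:
    b=min((tri(s,t) for s in sc),key=lambda r:r[1]);P.append(b[0]);print(b)
P=np.array(P);c=P.mean(0);u,s,v=np.linalg.svd(P-c);n=v[2]*np.sign(v[2][2]);print("c",c,"n",np.round(n,3),"tilt",np.arccos(n[2]),"lean yaw",np.arctan2(n[1],n[0]))
for i in range(4): e=P[(i+1)%4]-P[i];print("edge",np.linalg.norm(e),np.arctan2(e[1],e[0]))
# probe
t=(375/13+297-.5,279/13+185-.5);s=(258/8+300-.5,92/8+135-.5)
print("probe top",tri(s,t))
# top face by mask
im=cv2.imread("pics/top0.png")[185:230,297:337].mean(2);im[:, 34:]=0
m=(im>105).astype(np.uint8);m[:14]=0;m[28:]=0;m[:,:22]=0
cs,_=cv2.findContours(m,0,1);k=max(cs,key=cv2.contourArea);r=cv2.minAreaRect(k);print(r)
Q=np.array([onz("top",p+[297,185],tri(s,t)[0][2]) for p in cv2.boxPoints(r)])
print(Q,Q.mean(0))
for i in range(4): e=Q[(i+1)%4]-Q[i];print("edge",np.linalg.norm(e),np.arctan2(e[1],e[0]))
for z in (0,8):
  F=[onz("top",(x/13+296.5,y/13+184.5),z) for x,y in ((103,80),(462,132),(425,488),(55,435))]
  print("foot",np.mean(F,0),[np.linalg.norm(F[i]-F[i-1]).round(1) for i in range(4)],[np.arctan2(*(F[i]-F[i-1])[[1,0]]).round(2) for i in range(4)])
E
```

```text
(array([522.2, -12.6,  60.4]), np.float64(1.367072363807128))
(array([502.6, -73.6,  57.7]), np.float64(0.5520871968084679))
(array([438.4, -48.9,  34.2]), np.float64(3.356795401729864))
(array([460.2,  10.9,  33.3]), np.float64(2.080445346143927))
c [480.8 -31.1  46.4] n [-0.3  0.1  0.9] tilt 0.3590185428036039 lean yaw 2.8519076771736596
edge 64.1199972112186 -1.8823415543384416
edge 72.68745078057499 2.7738167345361497
edge 63.596750239233494 1.2207102173740663
edge 71.63625751065936 -0.3620887117227688
probe top (array([ 458.7, -202.7,  172.4]), np.float64(0.7735617814621429))
((28.000001907348633, 21.0), (8.049844741821289, 8.049844741821289), 26.56505012512207)
[[ 453.4 -186.9  172.4]
 [ 473.3 -197.1  172.4]
 [ 463.3 -217.   172.4]
 [ 443.4 -206.8  172.4]] [ 458.3 -202.   172.4]
edge 22.419138227263417 -0.47330701112587203
edge 22.237645566165806 -2.0375140021858096
edge 22.405597101366187 2.667197879731636
edge 22.213367674047337 1.1046960580976852
foot [ 459.  -204.9    0. ] [np.float64(88.1), np.float64(89.2), np.float64(87.9), np.float64(91.5)] [np.float64(-0.14), np.float64(-1.72), np.float64(3.03), np.float64(1.43)]
foot [ 458.9 -203.6    8. ] [np.float64(87.5), np.float64(88.7), np.float64(87.4), np.float64(91.0)] [np.float64(-0.14), np.float64(-1.72), np.float64(3.03), np.float64(1.43)]
```

Measurements hold up:
- **Probe:** its top is at (458.5, -202.5, 172), against an expected 170 or so, with the flats at yaw of about -0.48. The foot centre agrees.
- **Ring:** (479, -31, 49), against a given height of 50.
- **Tile:** tilt 0.36 (given 0.35), slope x at yaw of about -0.35, leaning towards the robot.

Now I'll work out the moves.

```bash
cat >> h.py <<'E'
from scipy.spatial.transform import Rotation as R
def cur():
    s=sense();q=s["ee_rot"];return np.array(s["eef_pos"]),R.from_quat([q[1],q[2],q[3],q[0]])
def tool(xax,zax):
    x=np.array(xax,float);x/=np.linalg.norm(x);z=np.array(zax,float);z-=x*(z@x);z/=np.linalg.norm(z)
    return R.from_matrix(np.c_[x,np.cross(z,x),z])
def delta(p,Rt):
    p0,R0=cur();return (R0.inv()*Rt).as_rotvec().round(4),(R0.inv().apply(np.array(p)-p0)/10).round(3)
E
python3 - <<'E'
from h import *
p,r=cur();print(r.as_matrix().round(3))
for y in (-.48,1.09,-.48+np.pi,1.09-np.pi):
    print(y,delta((458.5,-202.5,232),tool((0,0,-1),(np.cos(y),np.sin(y),0))))
for n,uv,z in(("bigprobe",(362,163),200),("petri",(382,211),15),("timer",(379,148),63)):print(n,onz("top",uv,z))
E
```

```text
[[-0.     0.939  0.345]
 [ 0.001  0.345 -0.939]
 [-1.     0.    -0.001]]
-0.48 (array([-7.39e-01, -1.00e-03, -7.00e-04]), array([ -0.093,  36.061, -17.669]))
1.09 (array([-2.309e+00, -3.000e-04, -1.400e-03]), array([ -0.093,  36.061, -17.669]))
2.661592653589793 (array([ 2.4026e+00, -8.0000e-04,  1.3000e-03]), array([ -0.093,  36.061, -17.669]))
-2.0515926535897933 (array([ 8.326e-01, -1.200e-03,  2.000e-04]), array([ -0.093,  36.061, -17.669]))
bigprobe [ 574.96523519 -299.23913975  200.        ]
petri [ 443.89276188 -408.50548442   15.        ]
timer [ 636.7694126  -388.19616944   63.        ]
```

```bash
python3 -m pendant '[[-0.09,0,0,0,4.5,-2.2,1],[-0.18,0,0,0,9,-4.4,1],[-0.28,0,0,0,13.5,-6.6,1],[-0.37,0,0,0,18,-8.8,1],[-0.46,0,0,0,22.5,-11,1]]' 40; python3 - <<'E'
from h import *
print(delta((458.5,-202.5,232),tool((0,0,-1),(np.cos(-.48),np.sin(-.48),0))))
E
```

```text
time_s: 0.72
eef_pos: [355.1, -310.6, 231.1]
ee_rot: [0.657, 0.261, 0.657, -0.261]
force: [0.3, -0.9, -0.2]
grip_width: 0.999
(array([-2.762e-01, -4.000e-04, -2.000e-04]), array([-0.087, 14.963,  0.104]))
```

```bash
python3 -m pendant '[[-0.09,0,0,0,4.5,0,1],[-0.18,0,0,0,9,0,1],[-0.276,0,0,0,13,0.1,1],[-0.276,0,0,0,15,0.1,1],[-0.276,0,0,0,15,0.1,1]]'; python3 - <<'E'
from h import *
print(delta((458.5,-202.5,121),tool((0,0,-1),(np.cos(-.48),np.sin(-.48),0))))
for n in("scene","top"):
    im=vision.capture(n);im=im[60:240,230:430];cv2.imwrite(f"pics/{n}1.png",cv2.resize(cv2.cvtColor(im,cv2.COLOR_RGB2BGR),None,fx=3,fy=3))
E
```

```text
time_s: 1.35
eef_pos: [458.5, -203.1, 230.9]
ee_rot: [0.687, 0.169, 0.687, -0.168]
force: [0.2, -0.2, 0.0]
grip_width: 0.997
(array([-0.001 , -0.0007, -0.0001]), array([10.993,  0.049, -0.019]))
```

View pics/scene1.png

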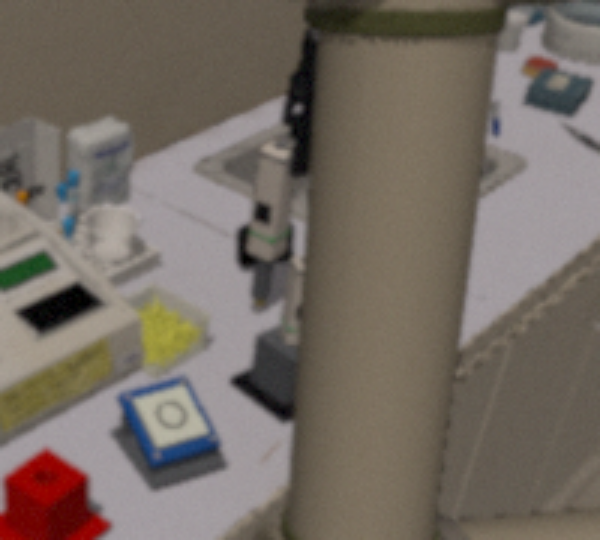

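View pics/top1.png

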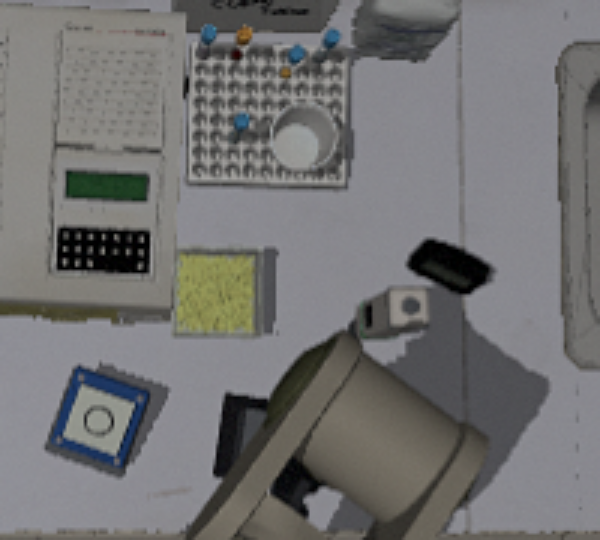

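The arm hides the grasp from both cameras, and in the crop the larger probe at (408,305) stands clear of it. The pose reading matches the target within 1 mm, so I'll descend gently.

```bash
python3 -m pendant '[[0,0,0,2,0,0,1],[0,0,0,4,0,0,1],[0,0,0,5.5,0,0,1],[0,0,0,7,0,0,1],[0,0,0,8,0,0,1]]'; python3 - <<'E'
from h import *
print(delta((458.5,-202.5,121),tool((0,0,-1),(np.cos(-.48),np.sin(-.48),0))))
E
```

```text
time_s: 2.08
eef_pos: [458.0, -204.1, 150.5]
ee_rot: [0.686, 0.169, 0.687, -0.169]
force: [0.6, 0.3, -0.5]
grip_width: 0.999
(array([-0.0034, -0.0004, -0.    ]), array([ 2.955,  0.166, -0.026]))
```

```bash
python3 -m pendant '[[0,0,0,1,0.1,0,1],[0,0,0,2,0.1,0,1],[0,0,0,2.9,0.1,0,1],[0,0,0,2.9,0.1,0,1],[0,0,0,2.9,0.1,0,1]]'; python3 -m pendant '[[0,0,0,0,0,0,0.7],[0,0,0,0,0,0,0.5],[0,0,0,0,0,0,0.35],[0,0,0,0,0,0,0.2],[0,0,0,0,0,0,0]]' 40;python3 -m pendant '[[0,0,0,0,0,0,0],[0,0,0,0,0,0,0],[0,0,0,0,0,0,0],[0,0,0,0,0,0,0],[0,0,0,0,0,0,0]]' 40
```

```text
time_s: 2.7
eef_pos: [458.8, -203.2, 122.6]
ee_rot: [0.687, 0.169, 0.686, -0.169]
force: [-0.5, -0.2, 0.1]
grip_width: 0.999
time_s: 3.32
eef_pos: [458.7, -203.1, 122.5]
ee_rot: [0.687, 0.169, 0.686, -0.169]
force: [-0.8, -0.3, 2.4]
grip_width: 0.304
time_s: 3.95
eef_pos: [458.7, -203.1, 122.4]
ee_rot: [0.687, 0.169, 0.686, -0.169]
force: [-1.6, 0.7, 4.4]
grip_width: 0.304
```

The opening of 0.304 × 85 = 25.8 mm matches the 26 mm body, so the probe is gripped. Now I'll lift.

```bash
python3 -m pendant '[[0,0,0,-0.5,0,0,0],[0,0,0,-1.5,0,0,0],[0,0,0,-3,0,0,0],[0,0,0,-4.5,0,0,0],[0,0,0,-6,0,0,0]]' 60;python3 -m pendant '[[0,0,0,-2,0,0,0],[0,0,0,-4,0,0,0],[0,0,0,-5.5,0,0,0],[0,0,0,-6.5,0,0,0],[0,0,0,-6.5,0,0,0]]' 60; python3 - <<'E'
from h import *
for n in("scene","top"):
    im=vision.capture(n);cv2.imwrite(f"pics/{n}2.png",cv2.cvtColor(im,cv2.COLOR_RGB2BGR))
E
```

```text
time_s: 4.58
eef_pos: [458.7, -203.1, 183.6]
ee_rot: [0.687, 0.169, 0.686, -0.169]
force: [-0.1, -0.1, -0.7]
grip_width: 0.299
time_s: 5.2
eef_pos: [458.7, -203.1, 247.7]
ee_rot: [0.687, 0.169, 0.686, -0.169]
force: [-0.4, -0.3, -1.9]
grip_width: 0.299
```

View pics/scene2.png

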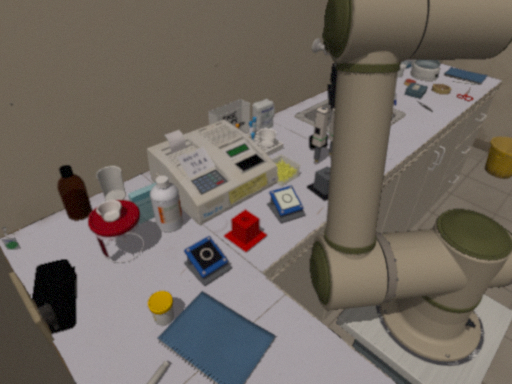

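The probe is out and the stand at scene (322,183) is empty. The bystanders are untouched. Next is the pre-approach pose, 60 mm off the tile along its normal.

```bash
cat >> h.py <<'E'
SP=np.array([478.7,-30.7,49.5]);YW=-.345
N=np.array([-np.sin(.35)*np.cos(YW),-np.sin(.35)*np.sin(YW),np.cos(.35)])
E
python3 - <<'E'
from h import *
for y in (-.3,-.1,.1):print(y,delta(SP+N*172.4,tool(-N,(np.cos(y),np.sin(y),0))))
print(sense()["joints"])
E
```

```text
-0.3 (array([-0.184 , -0.3512,  0.0155]), array([  3.543,  15.378, -12.055]))
-0.1 (array([-0.3941, -0.3527, -0.0219]), array([  3.543,  15.378, -12.055]))
0.1 (array([-0.6015, -0.3515, -0.0592]), array([  3.543,  15.378, -12.055]))
[-6.50775495e-01  2.49681138e-01  1.54048119e+00 -2.15499951e-05
  1.35250358e+00 -1.67784224e-01]
```

```bash
python3 -m pendant '[[-0.08,-0.07,0,0.7,3.1,-2.4,0],[-0.16,-0.14,-0.01,1.4,6.2,-4.8,0],[-0.24,-0.21,-0.01,2.1,9.2,-7.2,0],[-0.32,-0.28,-0.02,2.8,12.3,-9.6,0],[-0.394,-0.353,-0.022,3.5,15.4,-12,0]]' 60;python3 -m pendant '[[0,0,0,0,0,0,0],[0,0,0,0,0,0,0],[0,0,0,0,0,0,0],[0,0,0,0,0,0,0],[0,0,0,0,0,0,0]]' 60; python3 - <<'E'
from h import *
print(delta(SP+N*172.4,tool(-N,(np.cos(-.1),np.sin(-.1),0))),sense()["force"])
for n,sl,f in(("scene",(slice(100,250),slice(220,360)),4),("top",(slice(120,240),slice(190,340)),4)):
    im=vision.capture(n);cv2.imwrite(f"pics/{n}3f.png",cv2.cvtColor(im,cv2.COLOR_RGB2BGR));im=im[sl];cv2.imwrite(f"pics/{n}3.png",cv2.resize(cv2.cvtColor(im,cv2.COLOR_RGB2BGR),None,fx=f,fy=f,interpolation=2))
E
```

```text
time_s: 5.92
eef_pos: [423.2, -9.7, 211.6]
ee_rot: [0.814, -0.008, 0.577, -0.066]
force: [0.5, 0.3, -1.3]
grip_width: 0.296
time_s: 6.55
eef_pos: [424.0, -11.3, 212.2]
ee_rot: [0.813, -0.007, 0.578, -0.067]
force: [0.8, -0.7, -1.9]
grip_width: 0.301
(array([-0.0007,  0.0009,  0.0009]), array([ 0.039,  0.056, -0.116])) [ 0.79267126 -0.65906594 -1.8658355 ]
```

View pics/scene3.png

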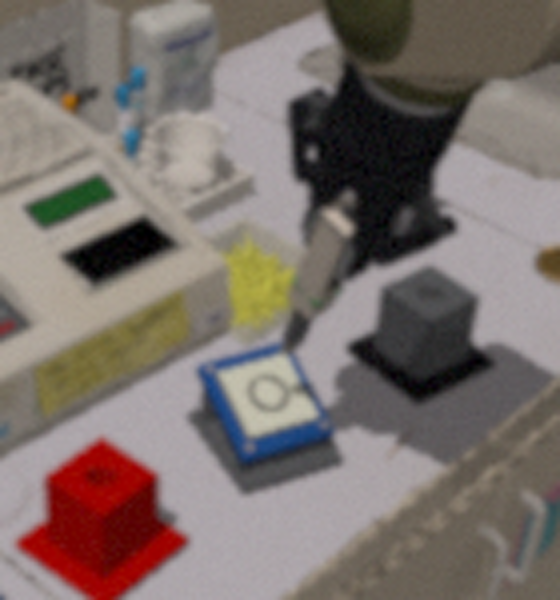

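View pics/top3.png

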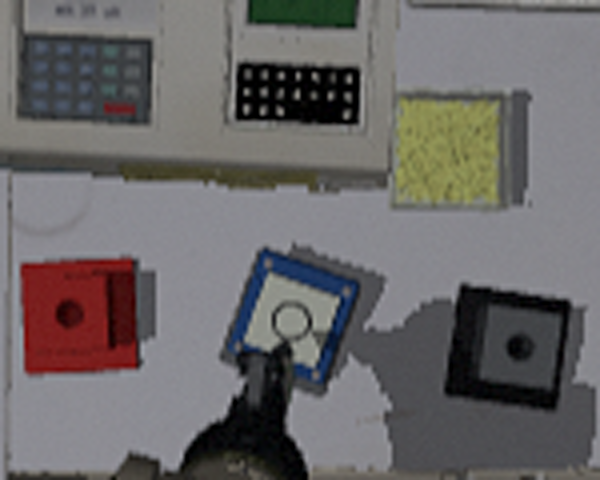

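Both views show the probe held over the tile, with the tip at scene (293,186) and top (261,206). I'll compare that with the prediction.

```bash
python3 - <<'E'
from h import *
np.set_printoptions(precision=1,suppress=True)
p,r=cur();ax=-r.apply([1,0,0])
O=p-ax*52.4
for n,(x,y,w,h) in(("scene",(280,135,40,60)),("top",(245,195,35,40))):
    im=cv2.imread(f"pics/{n}3f.png")[y:y+h,x:x+w];f=10;b=cv2.resize(im,None,fx=f,fy=f,interpolation=2)
    for z in (-60,-45,0,100):
        q=proj(n,O+ax*z);print(n,z,q);c=tuple(((q-[x,y]+.5)*f).astype(int).tolist());cv2.circle(b,c,3,(0,0,255),-1)
    q=proj(n,SP);cv2.circle(b,tuple(((q-[x,y]+.5)*f).astype(int).tolist()),3,(255,0,0),-1)
    cv2.imwrite(f"pics/{n}3c.png",b)
E
```

```text
scene -60 [291.8 187.2]
scene -45 [293.1 184.3]
scene 0 [297.  175.5]
scene 100 [306.9 153.1]
top -60 [260.6 205.6]
top -45 [260.1 207.2]
top 0 [258.4 212.4]
top 100 [254.2 225.3]
```

View pics/scene3c.png

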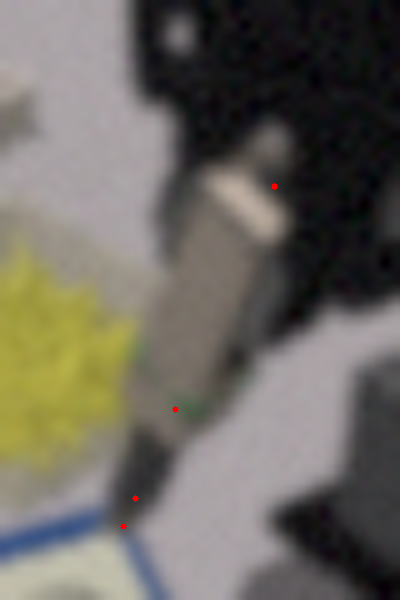

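View pics/top3c.png

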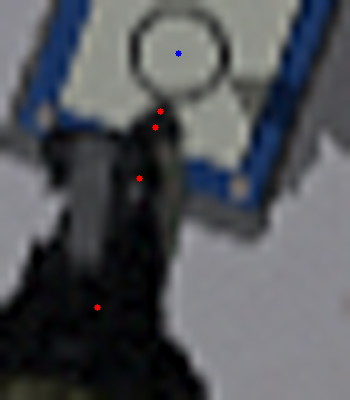

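The overlay agrees. The predicted axis runs down the middle of the nose in both views, the green band is where it should be, and I see no slip. I'll approach to 15 mm off and look again.

```bash
python3 -m pendant '[[0,0,0,1,0,-0.1,0],[0,0,0,2,0.05,-0.1,0],[0,0,0,3,0.05,-0.1,0],[0,0,0,4,0.05,-0.1,0],[0,0,0,4.5,0.05,-0.1,0]]' 60;for i in 1 2; do python3 -m pendant '[[0,0,0,0,0,0,0],[0,0,0,0,0,0,0],[0,0,0,0,0,0,0],[0,0,0,0,0,0,0],[0,0,0,0,0,0,0]]' 60;done; cat > look.py <<'E'
from h import *
import sys
k=sys.argv[1]
np.set_printoptions(precision=2,suppress=True)
p,r=cur();ax=-r.apply([1,0,0]);O=p-ax*52.4
print(delta(SP+N*112.4,tool(-N,(np.cos(-.1),np.sin(-.1),0))),sense()["force"],"axial",[sense()["force"]@N])
out=[]
for n,(x,y,w,h) in(("scene",(272,165,36,52)),("top",(245,180,36,52))):
    im=cv2.cvtColor(vision.capture(n),cv2.COLOR_RGB2BGR);cv2.imwrite(f"pics/{n}{k}f.png",im)
    im=im[y:y+h,x:x+w];f=11;b=cv2.resize(im,None,fx=f,fy=f,interpolation=2)
    for P,c in[(O+ax*z,(0,0,255)) for z in (-60,-45,0)]+[(SP,(255,0,0))]:
        q=proj(n,P);cv2.circle(b,tuple(((q-[x,y]+.5)*f).astype(int).tolist()),2,c,-1)
    out.append(b)
cv2.imwrite(f"pics/look{k}.png",np.hstack(out))
E
python3 look.py 4
```

```text
time_s: 7.28
eef_pos: [437.6, -15.7, 168.9]
ee_rot: [0.813, -0.007, 0.578, -0.066]
force: [0.7, -0.4, -1.2]
grip_width: 0.301
time_s: 7.9
eef_pos: [437.6, -15.6, 169.8]
ee_rot: [0.814, -0.007, 0.578, -0.067]
force: [-0.0, -0.5, -1.7]
grip_width: 0.296
time_s: 8.52
eef_pos: [437.6, -15.6, 169.7]
ee_rot: [0.814, -0.007, 0.578, -0.067]
force: [-0.2, -1.5, -0.5]
grip_width: 0.297
(array([0., 0., 0.]), array([ 1.55, -0.03, -0.01])) [-0.25 -1.47 -0.45] axial [np.float64(-0.5138023606257444)]
```

View pics/look4.png

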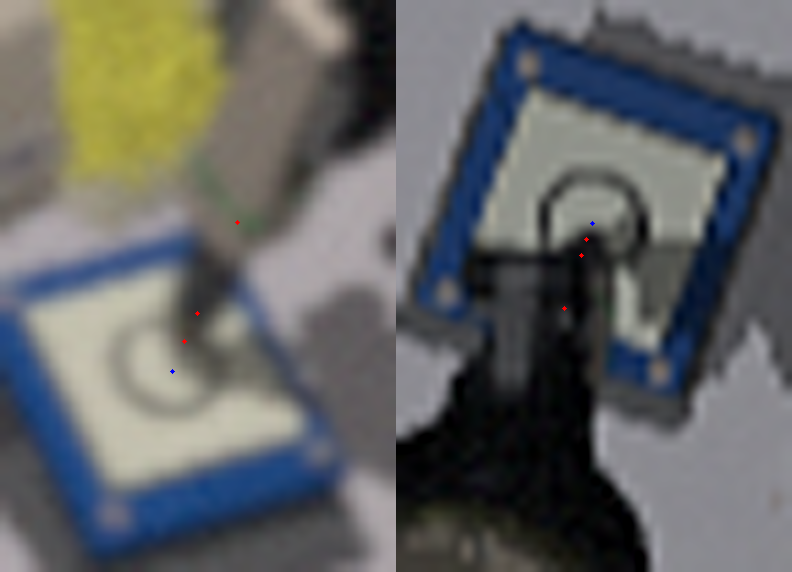

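The tip (scene crop (182,343)) points at the ring's centre in both views, with a gap of about 15 mm. I'll creep in now.

```bash
python3 -m pendant '[[0,0,0,0.4,0,0,0],[0,0,0,0.7,0,0,0],[0,0,0,1.0,0,0,0],[0,0,0,1.2,0,0,0],[0,0,0,1.2,0,0,0]]' 60; python3 -c "from h import *;print(sense()['force']@N)"; for i in 1 2 3; do python3 -m pendant '[[0,0,0,0,0,0,0],[0,0,0,0,0,0,0],[0,0,0,0,0,0,0],[0,0,0,0,0,0,0],[0,0,0,0,0,0,0]]' 60 >/dev/null;python3 -c "from h import *;print(sense()['force']@N)";done; python3 look.py 5
```

```text
time_s: 9.25
eef_pos: [441.4, -17.0, 158.2]
ee_rot: [0.813, -0.007, 0.578, -0.066]
force: [0.9, 0.2, -1.7]
grip_width: 0.299
-1.8909861606584306
-0.7312755955241033
-1.2974347261710313
-0.684704141557334
(array([0., 0., 0.]), array([ 0.35, -0.03, -0.01])) [-0.29  0.08 -0.84] axial [np.float64(-0.684704141557334)]
```

View pics/look5.png

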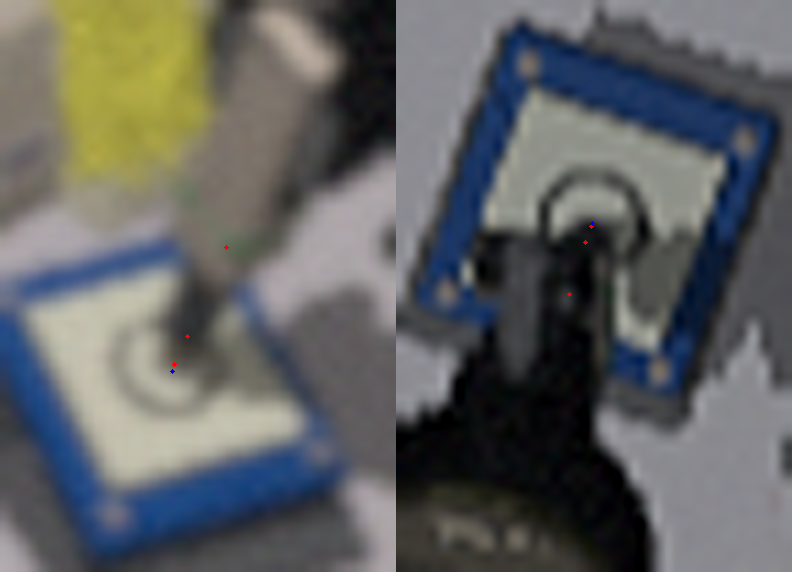

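```bash
python3 -m pendant '[[0,0,0,0.1,0,0,0],[0,0,0,0.2,0,0,0],[0,0,0,0.3,0,0,0],[0,0,0,0.3,0,0,0],[0,0,0,0.3,0,0,0]]' 60 >/dev/null; for i in 1 2 3; do python3 -m pendant '[[0,0,0,0,0,0,0],[0,0,0,0,0,0,0],[0,0,0,0,0,0,0],[0,0,0,0,0,0,0],[0,0,0,0,0,0,0]]' 60 >/dev/null;python3 -c "from h import *;print(sense()['force']@N)";done;echo; python3 -m pendant '[[0,0,0,0.1,0,0,0],[0,0,0,0.2,0,0,0],[0,0,0,0.2,0,0,0],[0,0,0,0.2,0,0,0],[0,0,0,0.2,0,0,0]]' 60 >/dev/null; for i in 1 2 3; do python3 -m pendant '[[0,0,0,0,0,0,0],[0,0,0,0,0,0,0],[0,0,0,0,0,0,0],[0,0,0,0,0,0,0],[0,0,0,0,0,0,0]]' 60 >/dev/null;python3 -c "from h import *;print(sense()['force']@N)";done; python3 look.py 6
```

```text
-0.9660410449654057
-1.245456557335744
-1.2517989031752106

0.26609820949691615
0.0923203250611948
-0.13267360030608674
(array([0., 0., 0.]), array([-0.15, -0.02, -0.01])) [ 0.11 -0.62 -0.03] axial [np.float64(-0.13267360030608674)]
```

View pics/look6.png

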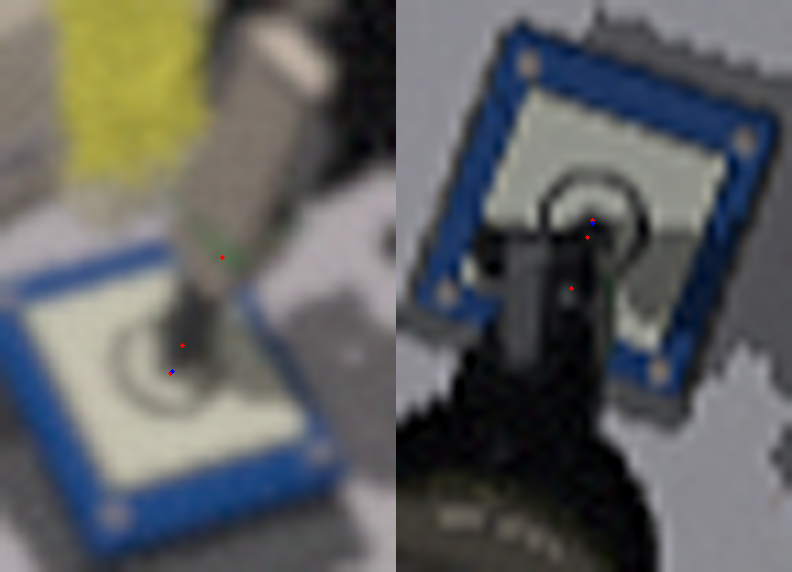

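Contact: the axial force rose from about -1.1 to +0.1 N. Before pressing further, I'll zoom in on where the tip sits.

```bash
python3 - <<'E'
import cv2,numpy as np
o=[]
for n,(x,y) in(("scene",(278,188)),("top",(252,190))):
    im=cv2.imread(f"pics/{n}6f.png")[y:y+22,x:x+22].astype(float);im=np.clip(im*1.3,0,255).astype(np.uint8);o.append(cv2.resize(im,None,fx=18,fy=18,interpolation=cv2.INTER_NEAREST))
cv2.imwrite("pics/z6.png",np.hstack(o))
E
```

```text
(no output)
```

View pics/z6.png

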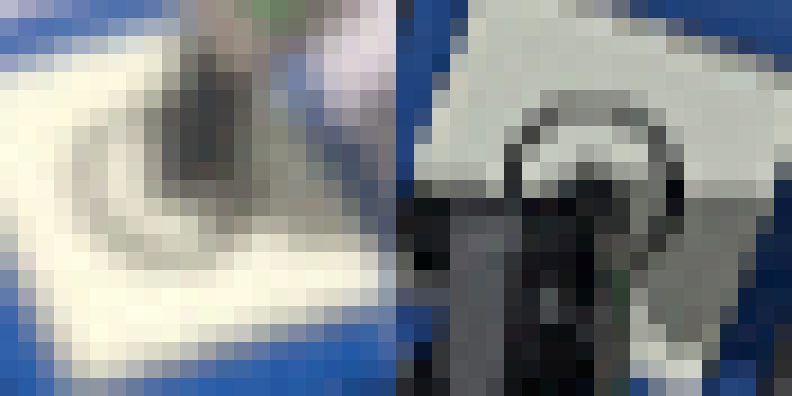

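The dark nose hides the tip, as it should from this angle. Its outline agrees with the prediction to about 1 mm from the top and 2 mm in the scene view, well within the 8 mm allowed. Now I'll press about 4 mm more.

```bash
python3 -m pendant '[[0,0,0,0.1,0,0,0],[0,0,0,0.2,0,0,0],[0,0,0,0.3,0,0,0],[0,0,0,0.35,0,0,0],[0,0,0,0.4,0,0,0]]' 60; for i in 1 2 3 4 5; do python3 -m pendant '[[0,0,0,0,0,0,0],[0,0,0,0,0,0,0],[0,0,0,0,0,0,0],[0,0,0,0,0,0,0],[0,0,0,0,0,0,0]]' 60 >/dev/null;python3 -c "from h import *;print(sense()['force']@N)";done; python3 look.py 7;python3 - <<'E'
import cv2,numpy as np
o=[]
for n,(x,y) in(("scene",(278,188)),("top",(252,190))):
    im=cv2.imread(f"pics/{n}7f.png")[y:y+22,x:x+22].astype(float);im=np.clip(im*1.3,0,255).astype(np.uint8);o.append(cv2.resize(im,None,fx=18,fy=18,interpolation=cv2.INTER_NEAREST))
cv2.imwrite("pics/z7.png",np.hstack(o))
E
```

```text
time_s: 16.95
eef_pos: [444.4, -18.1, 150.0]
ee_rot: [0.814, -0.007, 0.578, -0.066]
force: [-1.4, -1.1, 1.2]
grip_width: 0.296
1.278349501177041
1.3310740837418182
1.2805817339404717
1.749607202145869
1.8539268569365324
(array([0., 0., 0.]), array([-0.55, -0.03, -0.01])) [-0.84  0.58  1.61] axial [np.float64(1.8539268569365324)]
```

View pics/look7.png

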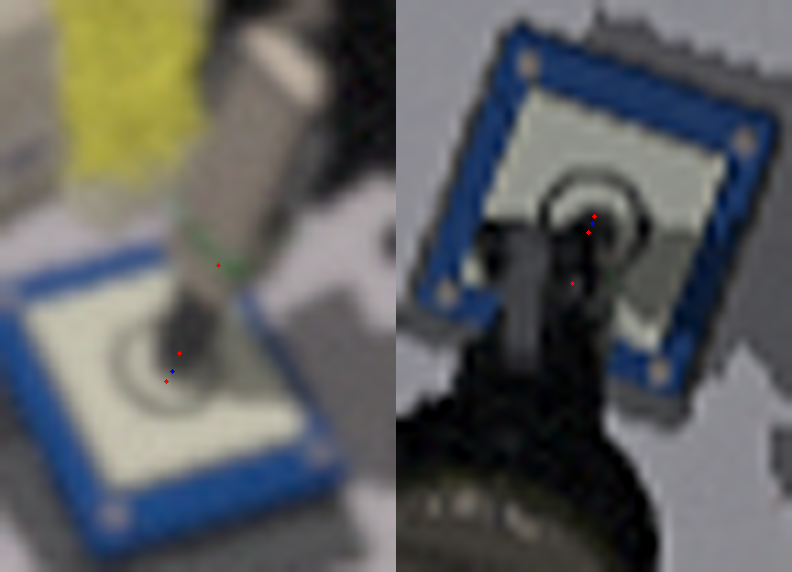

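View pics/z7.png

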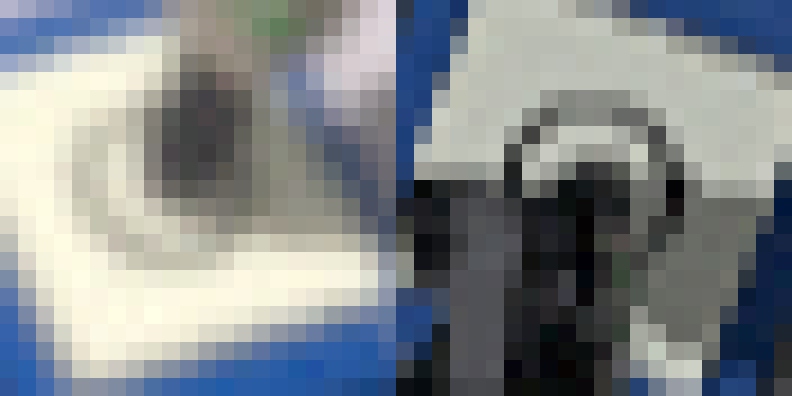

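The axial force averages about 2.6 N above its free value, which is roughly 5 mm in, and the position estimate gives 5.5 mm. The probe is still, with the tip in the ring, so I'm handing in.

```bash
python3 -c "
from rig import job
print(job.finish_job())"
```

```text
the job is handed in; nothing more can be done
None
```

I lifted the smaller white probe out of the grey stand and set its sprung tip in the ring on the white tile. I handed the job in while still holding it there at 60 N grip, at about 20 s on the clock. The system reports no verdict, so the result rests on my own last checks:

- **Press:** the axial force is about 2.6 N above its free value, which puts the tip about 5 mm in. The arm position gives about 5.5 mm.
- **Squareness:** the commanded tool axis matches the tile normal I used, and that normal came from the given 0.35 rad tilt and the measured slope direction. The desk's corners measured 0.36 rad tilt, and their slope direction varied by about 0.05 rad.
- **Centring:** the top view puts the tip within about 1 mm of the ring's centre. The scene view showed about 2 mm sideways disagreement, which is within the calibration error, so I left it.
- **Tip and yellow band:** the nose hid both in both views, so the depth rests on force and position, not on seeing the band vanish.
- **Bystanders:** I kept the arm clear of the cup, timer and dish and saw no sign of contact, but I did not measure their positions again at the end.

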